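Prime the solvent pump from the blue and then the yellow line

ROBOT

A 6-joint arm with a two-finger parallel gripper is mounted at the origin on the work surface. World frame = base frame: x ahead of the robot, y to its left, z up, the work surface at z = 0. Lengths are in m, angles in degrees, forces in N, time in s.
With the tool pointing down it reaches from about 0.325 to 0.85 m from the base axis. Payload 15.5 kg.
Tool frame: the origin (TCP) lies midway between the tips of the shut fingers; the grasp point (between the pads) lies 19 mm behind it; y points along the fingers, x is the direction in which the jaws open and shut, and the axes are right-handed (so a half turn about y gives the same grasp; the last joint's range is limited). The gripper opens to 91 mm and grips with 3 to 60 N. Pads are 32 mm wide; open, the fingers measure 118 mm over their backs; the gripper's body (76 mm by 178 mm) begins 60 mm behind the grasp point.
Start: joints at [-80.529, 28.281, 77.091, -0, 74.628, -5.472], TCP at [0.161, -0.604, 0.214] pointing down, gripper open.
Joint ranges: [-166.48, 166.48], [-47.26, 123.95], [12.59, 153.08], [-70.14, 250.14], [6.76, 159.57], [-176.63, 176.63]. Speed limits (degrees/s): [108.29, 108.29, 147.25, 172.46, 172.46, 172.46].

INTERFACE

Orientations are given as a 3x3 rotation matrix whose columns are the frame's x, y, z axes.
In Python, from bench import ctrl gives the robot as it stands. The module is installed in compiled form; this text tells all that it offers. Calls block until the motion is done:
- ctrl.goto(position, orientation): joint-space move of the TCP to a pose.
- ctrl.move_l(position, vel=0.15, ori=None, contact_N=None): straight line of the TCP; ori=None keeps the orientation; vel is the mean speed in m/s. With contact_N (N) it stops when the force on the tool has changed by that much, and returns True; else False.
- ctrl.movej(angles): joint-space move.
- ctrl.command_gripper(opening): opening from 0.0 (shut) to 1.0 (fully open); the grip force is fixed at half the most; returns when the fingers have stopped.
- ctrl.sleep(seconds).
- ctrl.ik(position, orientation): joint angles nearest the present ones, or None.
- ctrl.read_camera(name): name is "scene" or "side" or "wrist"; returns the picture (420x560x3 uint8, blue, green, red); there is no depth.
- ctrl.camera_params(name): a dict with "fx", "fy", "cx", "cy" (pixels), "pose" (4x4, takes a point from camera to world coordinates); the wrist camera has in their place "T_tool_cam" (4x4, takes a point from camera to tool coordinates, whose origin is the TCP and whose axes are the tool frame's). Camera axes: x right, y up, looking along -z (the intrinsics and any distortion apply to the point x, -y, -z); pixel columns grow to the right and rows downward; lengths in m; the calibration is good to about 2 mm. A picture is of the moment at which its call begins: read the wrist's pose just before it. camera_params takes no time and is no camera call.
A pose or a line that the arm cannot do raises ctrl.MotionError and nothing moves.
- ctrl.sign_off(): hands the job in, once; it reports no verdict.
Readings, each from a call of its own:
- ctrl.current_t(): time.
- ctrl.current_q(): joint angles.
- ctrl.current_dq(): joint speeds.
- ctrl.current_effort(): joint torques, N m.
- ctrl.current_tool_pos(): TCP position.
- ctrl.current_eef_rot(): TCP orientation.
- ctrl.current_contact_force(): force on the tool from outside, world axes, zero at the start.
- ctrl.current_wrist_torque(): the same for the moment, N m.
- ctrl.current_grip_width(): opening from 0.0 (shut) to 1.0 (fully open).
Only numpy, scipy, OpenCV 4.12 (cv2) and the standard library are available. Lean on these libraries where they do the work, as an engineer would, in place of code of your own. Each camera call takes 0.05 s, during which the arm holds its last target.

TASK

Prime the solvent pump at its console: switch the blue rocker fully on, then the yellow rocker fully on, by pressing the raised, dotted end of each down with the fingertips, and then press the green start button fully down and let it come up again. Leave the white rocker and the red stop button alone, and do not pick up or disturb the vial, the bottle or the vial rack.

Things in the scene. Friction and masses are not known exactly. Their poses are not given: they have to be found in the camera images.
- console: fixed grey box, flat top, 200 (its x) by 310 (its y) by 60 mm high; origin: centre of its underside, on the bench; yaw varies. x points from the button side (near the robot) to the rocker side. On top: three rockers centred at x = 42, y = -95, 0, 95 mm and two round buttons at x = -58, y = -85, 85 mm; which is where varies.
- blue_pad (a point): point on the blue rocker's ON half (console +x side), at its black dot, mid-width, 22 mm from the pivot. The rocker is a V-shaped paddle 72 mm long (along console x), 38 wide, in a black frame 14 mm high. Off: this half slopes up 25 degrees, face here 89 mm above the bench, tip 95 mm, the other half level. On: this half is level, its face 80 mm above the bench, the other half up.
- blue (a joint): angle of the blue rocker about its pivot along console y: 0 is off (it starts at 0 to 0.05), 0.44 rad is fully on, against the stop. It has no spring: friction keeps it where it is left; about 3 N straight down on the pad turns it.
- yellow_pad (a point): point on the yellow rocker's ON half (console +x side), at its black dot, mid-width, 22 mm from the pivot. The rocker is a V-shaped paddle 72 mm long (along console x), 38 wide, in a black frame 14 mm high. Off: this half slopes up 25 degrees, face here 89 mm above the bench, tip 95 mm, the other half level. On: this half is level, its face 80 mm above the bench, the other half up.
- yellow (a joint): angle of the yellow rocker about its pivot along console y: 0 is off (it starts at 0 to 0.05), 0.44 rad is fully on, against the stop. It has no spring: friction keeps it where it is left; about 3 N straight down on the pad turns it.
- white_pad (a point): point on the white rocker's ON half (console +x side), at its black dot, mid-width, 22 mm from the pivot. The rocker is a V-shaped paddle 72 mm long (along console x), 38 wide, in a black frame 14 mm high. Off: this half slopes up 25 degrees, face here 89 mm above the bench, tip 95 mm, the other half level. On: this half is level, its face 80 mm above the bench, the other half up.
- white (a joint): angle of the white rocker about its pivot along console y: 0 is off (it starts at 0 to 0.05), 0.44 rad is fully on, against the stop. It has no spring: friction keeps it where it is left; about 3 N straight down on the pad turns it.
- start_top (a point): centre of the upper face of the round green start button, 36 mm across, in a dark steel collar 52 mm across and 12 mm high; unpressed the face is 83 mm above the bench, fully down 76 mm
- start (a joint): how far the green start button is pressed: 0 is up, 0.007 m is fully down; its spring starts at about 1.5 N, needs about 5 N at the bottom, and brings it back up
- stop_top (a point): centre of the upper face of the round red stop button, 36 mm across, in a dark steel collar 52 mm across and 12 mm high; unpressed the face is 83 mm above the bench, fully down 76 mm
- stop (a joint): how far the red stop button is pressed: 0 is up, 0.007 m is fully down; its spring starts at about 1.5 N, needs about 5 N at the bottom, and brings it back up
- vial: loose small grey-capped glass vial, 22 mm across, 45 mm tall, standing on the console top between the two buttons; origin at the centre of its underside
- bottle: loose amber reagent bottle with an orange cap, 54 mm across, 105 mm tall, on the bench on the console's +y side; origin at the centre of its underside
- rack: loose white vial rack filled with vials, 110 (its x) by 60 by 51 mm high, on the bench on the console's -y side; origin at the centre of its underside
There are look-alikes about, which are no part of the job. Leave any pink, purple or turquoise look-alike of the rack alone.

How it is judged (in metres and radians):
On the way, in this order (a step that is already met when the one before it is completed fails the run):
1. the blue rocker is switched fully on (value of joint blue above 0.38 rad), for 0.1 s.
2. then the yellow rocker is switched fully on (value of joint each of blue, yellow above 0.38 rad), for 0.1 s.
3. then the green start button is pressed fully down (all of step 2 and value of joint start above 0.0055 m), for 0.05 s.
At the end, for the whole second after the job is handed in: The blue and yellow rockers are on (over 0.38 of 0.44 rad), the white one is off (under 0.1 rad), the start and stop buttons are up (within 2 mm), and the vial, bottle and rack stand upright and at rest within 20 mm of where they were (all of step 2 and value of joint white below 0.1 rad and value of joint each of start, stop below 0.002 m and distance of each of vial, bottle, rack from where it was at the start of the episode below 0.02 m and angle between each of vial, bottle, rack's own z axis and vertical below 0.2 rad and linear speed of each of vial, bottle, rack below 0.02 m/s); the robot touches nothing.
It fails at once if the yellow rocker is switched over while the blue one is not on (value of joint yellow above 0.25 rad and value of joint blue below 0.33 rad).
It fails at once if the start button is pressed while the blue or the yellow rocker is not on (value of joint start above 0.003 m and value of joint any of blue, yellow below 0.33 rad).
It fails at once if the red stop button is pressed (value of joint stop above 0.003 m).
It fails at once if the white rocker is moved (past 0.1 rad) (value of joint white above 0.1 rad).
It fails at once if the vial, the bottle or the rack is lifted, carried or pushed more than 20 mm, or tipped (not (distance of each of vial, bottle, rack from where it was at the start of the episode below 0.02 m and angle between each of vial, bottle, rack's own z axis and vertical below 0.2 rad)).
It also fails if it takes over 38 s, if anything falls off the work surface, if the arm or the gripper's body presses on something with over 40 N, if the wrist force passes 120 N, or if a joint passes its speed limit or range.

## Working session

There is one attempt and no reset: what is moved stays moved. The work goes in short steps, each a Python script; the robot and the scene stay as the last script left them, time stands still between calls to the robot, and variables do not carry over. Pictures are saved under pics/ and viewed, and the job is handed in when it is done.

```bash
mkdir -p pics; python3 - <<'E'
from bench import ctrl
import cv2, numpy as np
np.set_printoptions(precision=4,suppress=True)
for n in ("scene","side","wrist"):
    cv2.imwrite(f"pics/{n}0.png",ctrl.read_camera(n)); print(n,ctrl.camera_params(n))
print(ctrl.current_t(),ctrl.current_eef_rot())
E
```

```text
scene {'fx': 537.7966793698732, 'fy': 537.7966793698732, 'cx': 279.63159374536076, 'cy': 216.4767719948341, 'pose': array([[-0.6351, -0.4247,  0.6452,  1.3836],
       [ 0.7722, -0.3674,  0.5183,  0.6955],
       [ 0.0169,  0.8274,  0.5613,  0.8221],
       [ 0.    ,  0.    ,  0.    ,  1.    ]])}
side {'fx': 500.68629628203786, 'fy': 500.68629628203786, 'cx': 275.6723281992385, 'cy': 210.5650140177388, 'pose': array([[-0.9003,  0.2218, -0.3745,  0.1572],
       [-0.4351, -0.441 ,  0.785 ,  0.8233],
       [ 0.009 ,  0.8697,  0.4935,  0.6091],
       [ 0.    ,  0.    ,  0.    ,  1.    ]])}
wrist {'fx': 299.14413602149517, 'fy': 299.14413602149517, 'cx': 281.42368022375166, 'cy': 216.49538764852474, 'T_tool_cam': array([[ 1.    , -0.0014, -0.0001, -0.0002],
       [ 0.0002,  0.2697, -0.9629, -0.1715],
       [ 0.0014,  0.9629,  0.2697,  0.0754],
       [ 0.    ,  0.    ,  0.    ,  1.    ]])}
0.15 [[ 0.2579 -0.0002  0.9662]
 [-0.9662  0.0009  0.2579]
 [-0.001  -1.      0.0001]]
```

View pics/scene0.png

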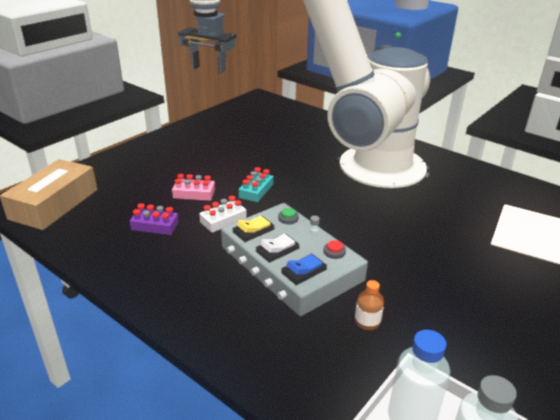

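View pics/side0.png

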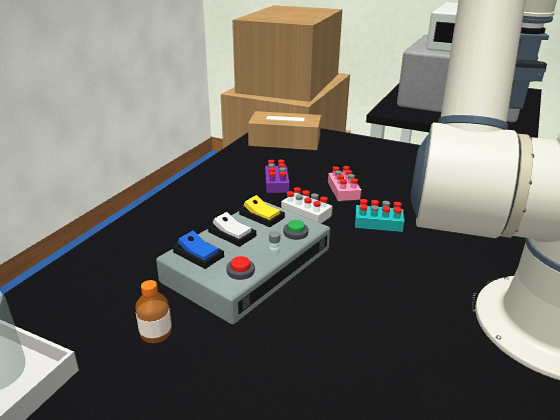

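View pics/wrist0.png

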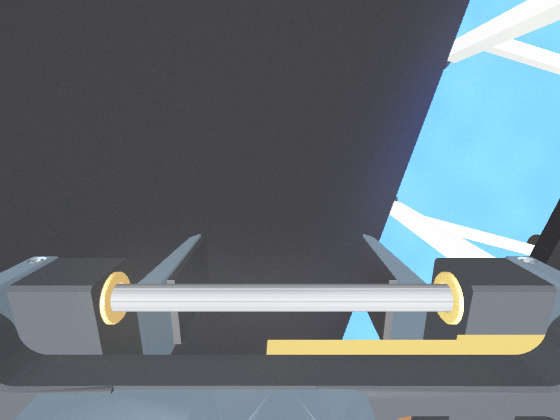

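```bash
python3 - <<'E'
import cv2
a=cv2.imread("pics/scene0.png")[190:315,190:395]; cv2.imwrite("pics/scene0z.png",cv2.resize(a,None,fx=3.9,fy=3.9,interpolation=cv2.INTER_CUBIC))
a=cv2.imread("pics/side0.png")[180:325,145:345]; cv2.imwrite("pics/side0z.png",cv2.resize(a,None,fx=4,fy=4,interpolation=cv2.INTER_CUBIC))
E
```

```text
(no output)
```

View pics/scene0z.png

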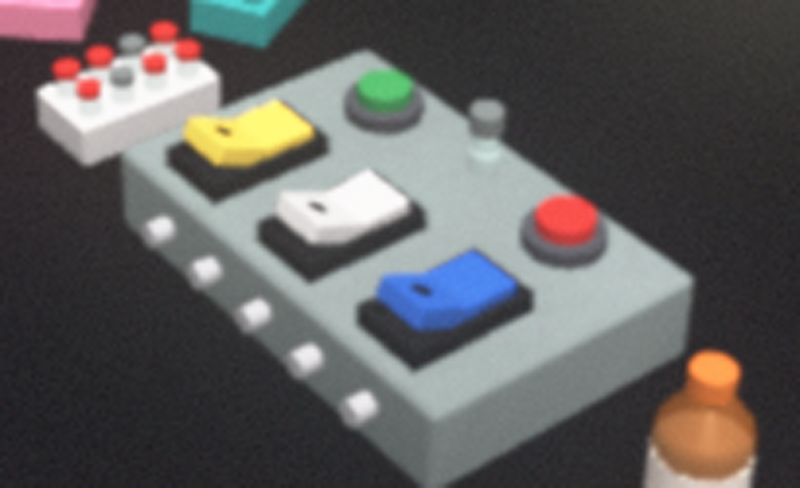

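View pics/side0z.png

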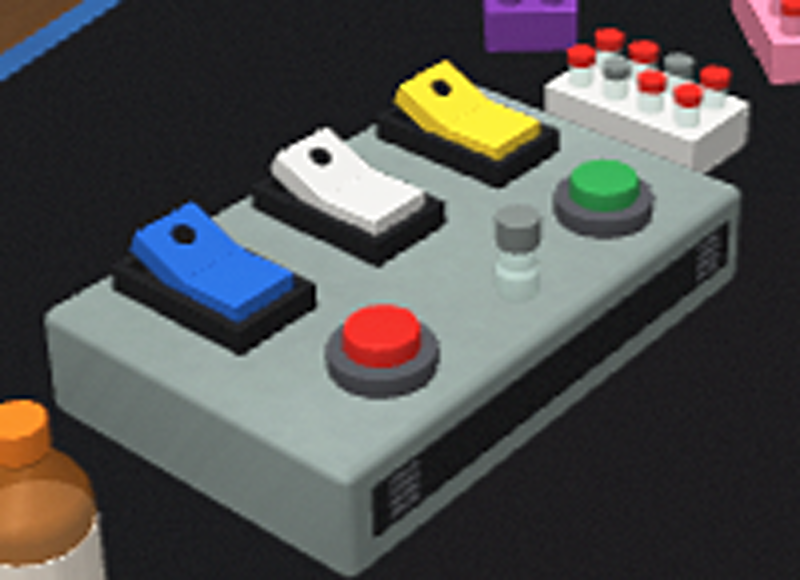

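```bash
cat > h.py <<'E'
from bench import ctrl
import cv2, numpy as np
from scipy.optimize import least_squares
np.set_printoptions(precision=4,suppress=True)
L=dict(y=[.0622,-.095,.089],w=[.0622,0,.089],b=[.0622,.095,.089],g=[-.058,-.085,.083],r=[-.058,.085,.083])
def world(p,pt):
    x,y,a=p; c,s=np.cos(a),np.sin(a); pt=np.asarray(pt)
    return np.array([x+c*pt[0]-s*pt[1],y+s*pt[0]+c*pt[1],pt[2]])
def proj(P,K,T):
    q=np.linalg.inv(T)@np.append(P,1); return np.array([K['cx']+K['fx']*q[0]/-q[2],K['cy']-K['fy']*q[1]/-q[2]])
E
cat > fit.py <<'E'
from h import *
S=dict(y=(223,130),w=(318,207),b=(422,290),g=(386,86),r=(567,216))
D=dict(y=(441,88),w=(320,156),b=(183,235),g=(604,179),r=(382,328))
def conv(d,s,o): return {k:(np.array(v)+.5)/s-.5+o for k,v in d.items()}
O=[("scene",conv(S,3.9,np.array([190,190]))),("side",conv(D,4,np.array([145,180])))]
def res(p,cams):
    return np.concatenate([proj(world(p,L[k]),ctrl.camera_params(n),ctrl.camera_params(n)['pose'])-o for n,d in O if n in cams for k,o in d.items()])
for c in (["scene"],["side"],["scene","side"]):
    r=least_squares(res,[.5,0,0],args=(c,)); print(c,r.x,np.degrees(r.x[2]),r.fun.reshape(-1,2).round(1).tolist())
for k in L: print(k,world(r.x,L[k]))
np.save("pose.npy",r.x)
E
python3 fit.py
```

```text
['scene'] [ 0.5757  0.0851 -0.2244] -12.854989992725416 [[0.1, 0.6], [-0.3, 0.2], [-0.4, 0.4], [0.3, -0.6], [0.3, -0.7]]
['side'] [ 0.5699  0.0875 -0.2245] -12.864710778942529 [[-0.1, 0.0], [-0.2, 0.2], [-0.5, -0.1], [0.8, -0.3], [0.0, 0.1]]
['scene', 'side'] [ 0.5726  0.0847 -0.2245] -12.864865135343528 [[0.8, -0.0], [0.5, -0.5], [0.3, -0.4], [1.0, -1.2], [1.0, -1.4], [-0.6, -0.8], [-0.6, -0.8], [-0.8, -1.2], [0.2, -1.3], [-0.5, -1.1]]
y [ 0.6121 -0.0217  0.089 ]
w [0.6332 0.0709 0.089 ]
b [0.6544 0.1635 0.089 ]
g [0.4971 0.0148 0.083 ]
r [0.5349 0.1805 0.083 ]
```

```bash
cat >> h.py <<'E'
def R(a): c,s=np.cos(a),np.sin(a); return np.array([[s,0,c],[-c,0,s],[0,-1,0.]])
def wristT():
    T=np.eye(4);T[:3,:3]=ctrl.current_eef_rot();T[:3,3]=ctrl.current_tool_pos(); return T@ctrl.camera_params("wrist")["T_tool_cam"]
E
python3 - <<'E'
from h import *
p=np.load("pose.npy")
ctrl.command_gripper(0.0); print(ctrl.current_t())
P=world(p,[.03,.095,0.25])
ctrl.goto(P,R(p[2])); print(ctrl.current_t(),ctrl.current_tool_pos(),ctrl.current_q())
T=wristT(); np.save("T1.npy",T); im=ctrl.read_camera("wrist"); cv2.imwrite("pics/w1.png",im)
K=ctrl.camera_params("wrist")
for k in L: print(k,proj(world(p,L[k]),K,T))
E
```

```text
1.5167
4.675 [0.6231 0.17   0.2499] [  9.9697  28.3382  71.0897  -0.008   80.5745 112.8742]
y [451.9925 173.5318]
w [366.3594 173.4721]
b [280.7171 173.4124]
g [426.2313 270.2179]
r [288.807  270.1303]
```

View pics/w1.png

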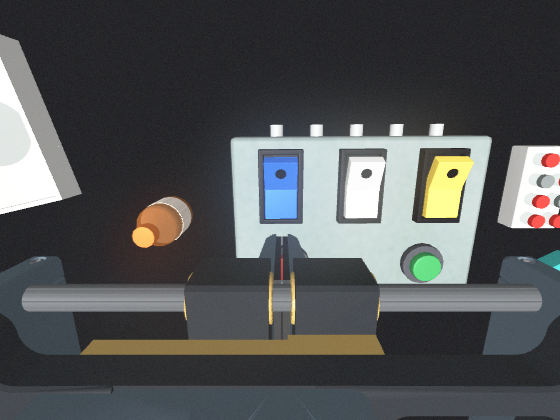

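The wrist view shows the blue, white and yellow dots at (281,174), (367,174) and (452,173), and the green button at (427,267). That matches my predicted pixels to within 1 px, apart from about 3 px on green. Next I'll press blue.

```bash
cat >> h.py <<'E'
def press(pt,ztop,zmin,N):
    p=np.load("pose.npy")
    a=lambda z: world(p,[pt[0],pt[1],z])
    ctrl.move_l(a(.125),vel=.12,ori=R(p[2])); ctrl.move_l(a(ztop),vel=.1)
    c=ctrl.move_l(a(zmin),vel=.02,contact_N=N)
    print("contact",c,ctrl.current_tool_pos(),ctrl.current_contact_force(),ctrl.current_t())
    return a
E
python3 - <<'E'
from h import *
a=press([.0655,.095],.104,.0765,12)
ctrl.sleep(.15); print(ctrl.current_tool_pos(),ctrl.current_contact_force())
ctrl.move_l(a(.13),vel=.1); print(ctrl.current_t())
for n in("side","wrist"): cv2.imwrite(f"pics/{n}2.png",ctrl.read_camera(n))
a=cv2.imread("pics/side2.png")[180:325,145:345]; cv2.imwrite("pics/side2z.png",cv2.resize(a,None,fx=4,fy=4))
E
```

```text
contact True [0.6576 0.1627 0.0802] [-0.9268 -0.2668  9.518 ] 7.4083
[0.6576 0.1628 0.0802] [-1.2164 -0.4383  9.179 ]
8.2083
```

View pics/side2z.png

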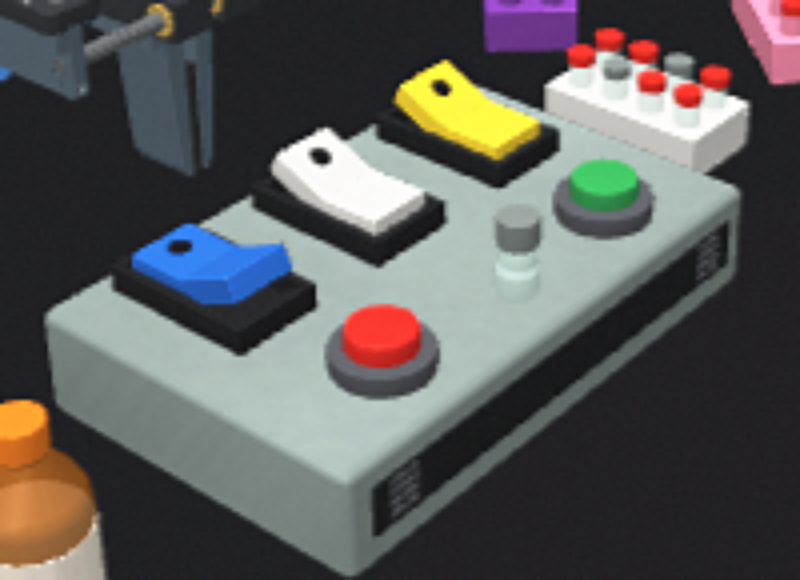

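Blue is on: its dot half, at (180,247) in the crop, is level and the other half is raised. The fingertips stopped at z = 80.2 mm, which is the stop. Yellow is next.

```bash
python3 - <<'E'
from h import *
a=press([.0655,-.095],.104,.0765,12)
ctrl.sleep(.15); print(ctrl.current_tool_pos(),ctrl.current_contact_force())
ctrl.move_l(a(.13),vel=.1); print(ctrl.current_t())
for n in("side","scene"): cv2.imwrite(f"pics/{n}3.png",ctrl.read_camera(n))
a=cv2.imread("pics/side3.png")[180:325,145:345]; cv2.imwrite("pics/side3z.png",cv2.resize(a,None,fx=4,fy=4))
E
```

```text
contact True [ 0.6153 -0.0225  0.0802] [-2.1812 -0.1037  9.8137] 11.4917
[ 0.6153 -0.0225  0.0802] [-2.6771 -0.641  10.8676]
12.2917
```

View pics/side3z.png

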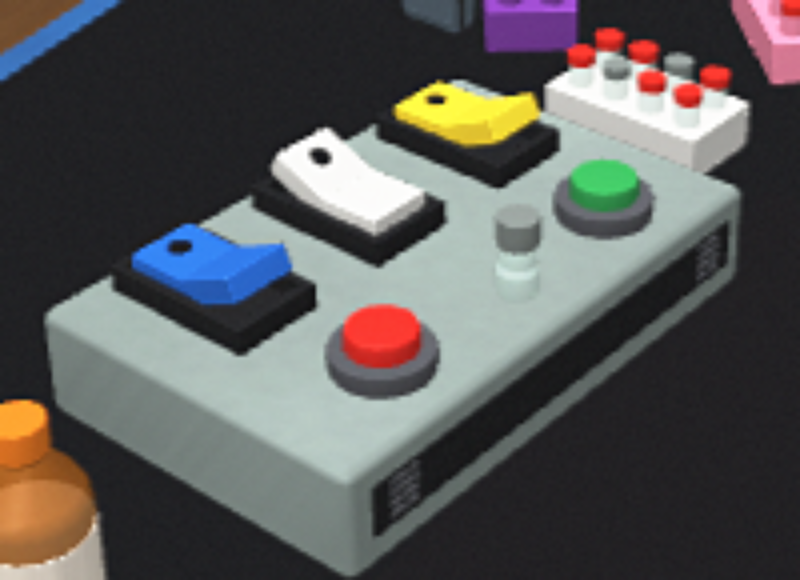

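Yellow is on: its dot half, at (437,99), is level. White and the rest of the scene are unchanged. Now the start button.

```bash
python3 - <<'E'
from h import *
a=press([-.057,-.085],.092,.0725,15)
ctrl.sleep(.2); print(ctrl.current_tool_pos(),ctrl.current_contact_force())
ctrl.move_l(a(.2),vel=.1); print(ctrl.current_t(),ctrl.current_contact_force())
for n in("side","scene"): cv2.imwrite(f"pics/{n}4.png",ctrl.read_camera(n))
a=cv2.imread("pics/side4.png")[180:325,145:345]; cv2.imwrite("pics/side4z.png",cv2.resize(a,None,fx=4,fy=4))
E
```

```text
contact True [0.4983 0.0145 0.0761] [-2.5545 -0.2332 17.7744] 14.825
[0.4982 0.0145 0.0761] [-3.5112  1.0749 16.3834]
16.4167 [0.0973 0.8131 0.3866]
```

View pics/side4z.png

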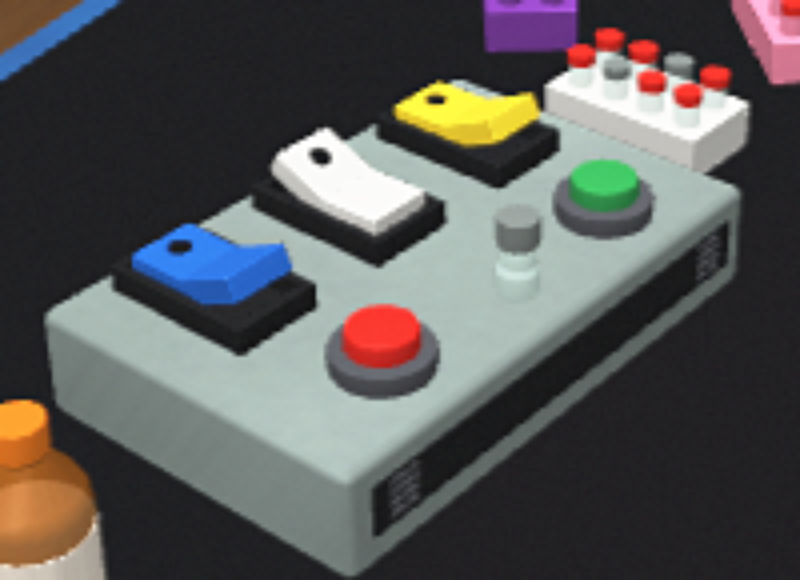

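View pics/scene4.png

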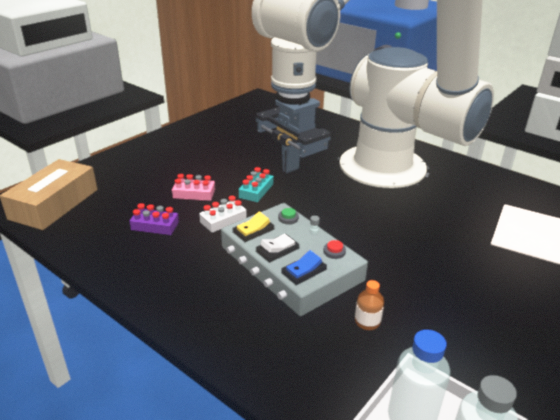

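The start button went fully down (z = 76.1 mm at 16 N) and came back up at (604,180). Vial, bottle and rack are where they were, and the arm is clear.

```bash
python3 -c "
from bench import ctrl
ctrl.sign_off()"
```

```text
the job is handed in; nothing more can be done
```

The pump is primed and I handed the job in at about 16.5 s of the 38 s allowed; the hand-in reports no verdict.

- **Rockers:** I pressed blue, then yellow, with the shut fingertips. Each stopped at z = 80.2 mm with about 10 N, which is the level of a rocker that is fully on. The side view shows both on and white still off.
- **Start button:** I pressed green down to z = 76.1 mm with about 16 N, which is fully down. The picture taken afterwards shows it up again.
- **Left alone:** The red stop button, vial, bottle and rack look unchanged in the last pictures, and the tool was clear at z = 0.2 m.
- **Disagreement:** The console positions from the scene and side cameras differed by about 6 mm. The wrist view agreed with the combined fit to within 1 px on the rocker dots and about 3 px on the green button.

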